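Dispense one spacer disc and nudge it home

TASK

Press the red plunger of the disc dispenser all the way down once so that a single orange disc comes out into the channel, and let the plunger come back up. Then, with the fingertips, nudge that disc sideways along the channel onto the blue pad, fully home against the end stop there. Do not grasp or lift anything, keep the other discs in the magazine, and leave everything else on the bench where it stands.

Things in the scene. Friction and masses are not known exactly. Their poses are not given: they have to be found in the camera images.
- dispenser: Fixed disc dispenser: aluminium deck, grey magazine and drive housing. Origin on the bench under the magazine's axis; -x points from the magazine to the channel (roughly at the robot), +y left along the channel, z up. Here, mm: deck top z 12; magazine x -26 to 26, y -27 to 27, top z 66, outlet in front at z 12 to 29; housing x 32 to 104, y -26 to 26, top z 36.
- channel_mid (a point): Middle of the floor of the open channel in front of the magazine, at x -46, y 0, z 12 mm in the dispenser's frame; same axes. The channel runs along y, 44 mm wide between a front and a rear fence, each 5 mm high; at both ends a stop, its face 103 mm from this point, 11 mm high. A disc home against a stop has its centre 85 mm from this point.
- plunger (a joint): Plunger travel in m, 0 up, 0.024 fully down. Spring return: about 2.5 N to start, 5 to 7 N at the bottom. A shuttle in the base (2 mm per mm of plunger) pushes the bottom disc out to about channel_mid; under 0.022 the disc does not clear the outlet. On release the next disc drops into place; a second press would push that one out.
- plunger_top (a point): Centre of the top face of the red plunger cap, 32 mm across; 78 mm above the bench when up, at x 70, y 0 in the dispenser's frame; moves straight down as pressed.
- disc_1: Orange spacer disc with a brass centre, 36 mm diameter, 14 mm thick, 25 g; the lowest in the magazine, the one that comes out. Origin at the centre of its underside, z up.
- disc_2: Second orange disc in the magazine, as disc_1; stays in the magazine.
- disc_3: Third and top orange disc in the magazine, as disc_1; stays in the magazine.
- blue_pad: Thin flat blue marking, 43 x 34 mm, on the channel's floor at one end, left or right by turns. Its origin is the point where the centre of a disc lies when home against the end stop and midway between the fences.
- yellow_pad: The same in yellow at the other end of the channel; not to be used.
- wire_spool: Spool of silvery wire with black flanges, 58 mm across, 42 mm tall; not to be disturbed. Origin under its middle.
- elbow_fitting: Small black elbow fitting with brass thread and blue ring, 17 x 34 x 35 mm; not to be disturbed. Origin under its middle.
- tape_roll: Small roll of black tape lying flat, 55 mm across, 19 mm tall; not to be disturbed. Origin under its middle.
- spare_gauge: Small round pressure gauge lying on its back, 56 x 41 x 22 mm; not to be disturbed. Origin under its middle.
- screw_tray: Blue tray of screws, 106 x 146 x 30 mm, behind the dispenser; not to be disturbed. Origin under its middle.
- mug: White mug, 82 x 114 x 91 mm; not to be disturbed. Origin under its middle.
- flux_bottle: White dosing bottle with a blue collar, 46 mm across, 128 mm tall with its needle; not to be disturbed. Origin under its middle.
- screwdriver: Yellow-handled screwdriver lying on the bench, 157 mm long, 20 mm high; not to be disturbed. Origin under its middle.

How it is judged (in metres and radians):
On the way, in this order (a step that is already met when the one before it is completed fails the run):
1. the plunger is pressed all the way down (value of joint plunger above 0.0215 m), for 0.02 s.
2. the plunger is back up and one disc lies out in the channel, before the magazine, not yet nudged along (value of joint plunger below 0.003 m and x of disc_1 in the frame of dispenser below -0.039 m and y of disc_1 in the frame of dispenser between -0.03 and 0.03 m), for 0.1 s.
At the end, for the whole second after the job is handed in: The dispensed disc lies flat and still in the channel on the blue pad, within 5 mm of the end stop there; the plunger is up; the other two discs are in the magazine (horizontal distance between disc_1 and blue_pad below 0.012 m and (y of disc_1 in the frame of dispenser above 0.08 m or y of disc_1 in the frame of dispenser below -0.08 m) and angle between disc_1's own z axis and vertical below 0.1 rad and z of disc_1 in the frame of dispenser below 0.017 m and linear speed of disc_1 below 0.01 m/s and value of joint plunger below 0.003 m and x of disc_2 in the frame of dispenser between -0.008 and 0.008 m and y of disc_2 in the frame of dispenser between -0.008 and 0.008 m and x of disc_3 in the frame of dispenser between -0.008 and 0.008 m and y of disc_3 in the frame of dispenser between -0.008 and 0.008 m); the robot touches nothing.
It fails at once if a second disc is pushed out of the magazine (x of any of disc_2, disc_3 in the frame of dispenser below -0.012 m).
It fails at once if the plunger is pressed again after the disc has been nudged along (value of joint plunger above 0.008 m and (y of disc_1 in the frame of dispenser above 0.03 m or y of disc_1 in the frame of dispenser below -0.03 m)).
It fails at once if a disc is lifted (z of disc_1 in the frame of dispenser above 0.024 m or z of disc_2 in the frame of dispenser above 0.036 m or z of disc_3 in the frame of dispenser above 0.05 m).
It fails at once if a bystander is moved by more than 15 mm (distance of any of wire_spool, elbow_fitting, tape_roll, spare_gauge, screw_tray, mug, flux_bottle, screwdriver from where it was at the start of the episode above 0.015 m).
It also fails if it takes over 42 s, if anything falls off the work surface, if the arm or the gripper's body presses on something with over 40 N, if the wrist force passes 120 N, or if a joint passes its speed limit or range.

ROBOT

A 6-joint arm with a two-finger parallel gripper is mounted at the origin on a cart in front of the work surface, level with it; the furniture and walls round the work are solid. World frame = base frame: x ahead of the robot, y to its left, z up, the work surface at z = 0. Lengths are in mm, angles in rad, forces in N, time in s.
With the tool pointing down it reaches from about 150 to 775 mm from the base axis. Payload 6.1 kg.
Tool frame: the origin (TCP) lies between the finger pads; the fingertips stand 17 mm ahead of it and the grasp point (between the pads) lies 2 mm behind it (tip_extent is the distance from the TCP to the fingertips, in mm); z points along the fingers, y is the line along which they close (so a half turn about z gives the same grasp; the last joint's range is limited). The gripper opens to 85 mm and grips with 20 to 120 N. Pads are 22 mm wide; open, the fingers measure 114 mm over their backs; the gripper's body (76 mm by 85 mm) begins 54 mm behind the grasp point. The pads swing forward as they close: fully open they stand 13 mm farther back than shut.
Start: joints at [-1.323, 0.126, -0.04, 1.405, 0, 1.571], TCP at [128.762, -508.949, 248.295] pointing down, gripper open.
Joint ranges: [-2.72, 2.72], [-0.95, 1.95], [-1.27, 1.35], [-1.78, 2.02], [-1.46, 1.47], [-3.14, 3.14]. Speed limits (rad/s): [2.39, 2.39, 3.01, 3.14, 3.14, 3.14].

INTERFACE

Orientations are given as a unit quaternion [w, x, y, z].
In Python, from bench import read_state, get_image, camera_params, close_job, tip_extent gives the robot as it stands. The module is installed in compiled form; this text tells all that it offers.
- The arm moves only by the shell command python3 -m inch 'ROWS' [FORCE]. ROWS is JSON, a list that holds one entry, the list of rows, each a list of 7 numbers: the closure, from 0 (fully open) to 1 (shut), then the shift along the tool's x, y, z each as a share of 50 cm, from -1 to 1, then the turn, a rotation vector about the tool's x, y, z each as a share of pi/4 rad, from -1 to 1. A call has 1 to 12 rows; each row is the pose to reach, as a shift and turn from the pose commanded when the call began, along the tool's axes at that moment; what a row does not reach only later rows make up. A row lasts 1/10 s, in which the tool goes at most 50 mm and 8.59 degrees, less where a joint would pass 70% of its speed; a pose out of reach is approached as far as the arm can. A call with a number of a shift or a turn outside -1 to 1 is refused whole. A call with a gripper value outside its range is refused whole. The fingers move at their own pace and stop on an object; FORCE is the grip in N (left out, the last holds). Time passes only in rows, so rows that repeat a pose let the fingers close. It gives the time, the measured TCP pose, the force, the opening and the grip force at its end, in the units of the state.
- read_state(): the state, without advancing time (a new reading comes with each control period).
- get_image(name): name is "scene" or "top"; returns (picture, depth): 400x640x3 uint8, blue, green, red; 400x640 float32, mm along the optical axis (not along the pixel's ray), 0 where there is no reading.
- camera_params(name): a dict with "K" (3x3 intrinsics, pixels), "k1" (the pictures are not rectified: a ray, as slopes to the right and down, at radius r is drawn at 1 + k1 r^2 times it, then the intrinsics apply), "R" (3x3) and "t" (3): a world point X has camera coordinates R X + t. Camera axes: x right, y down, z forward; pixel columns grow to the right and rows downward; lengths in mm; the calibration is good to about 2 mm. A picture is of the moment at which its call begins. camera_params takes no time and is no camera call.
- close_job(): hands the job in; it is judged then, once.
The state is a dict: "time": time; "qpos": joint angles; "joint_velocities": joint speeds; "tau": joint torques, N m; "position": TCP position; "orientation": TCP orientation; "force": force on the tool from outside, world axes, zero at the start; "torque": the same for the moment, N m; "opening": finger opening in mm; "grip_force": force on a finger pad.
Only numpy, scipy, OpenCV 4.12 (cv2) and the standard library are available. Lean on these libraries where they do the work, as an engineer would, in place of code of your own. Each camera call takes 0.05 s, during which the arm holds its last target. There are 200 camera calls.

## Working session

There is one attempt and no reset: what is moved stays moved. The work goes in short steps, Python scripts to look and compute and a shell command to move; the robot and the scene stay as the last step left them, time stands still between calls to the robot, and variables do not carry over. Pictures are saved under pics/ and viewed, at most 10 in all, crops included, and the job is handed in when it is done.

```bash
mkdir -p pics; cat > h.py <<'E'
import numpy as np, cv2
from bench import *
def ray(name,u,v):
    c=camera_params(name);K=np.array(c["K"]);R=np.array(c["R"]);t=np.array(c["t"]).ravel()
    d=np.array([(u-K[0,2])/K[0,0],(v-K[1,2])/K[1,1]]);s=d.copy()
    for _ in range(20): s=d/(1+c["k1"]*(s@s))
    return -R.T@t, R.T@np.array([s[0],s[1],1.])
def onz(name,u,v,z):
    o,d=ray(name,u,v); return o+d*(z-o[2])/d[2]
def atdepth(name,u,v,dep):
    o,d=ray(name,u,v); return o+d*dep
def tri(a,b):
    (o1,d1),(o2,d2)=a,b
    s=np.linalg.lstsq(np.c_[d1,-d2],o2-o1,rcond=None)[0]
    p,q=o1+d1*s[0],o2+d2*s[1]; return (p+q)/2,np.linalg.norm(p-q)
def blobs(im,lo,hi,amin=30):
    h=cv2.cvtColor(im,cv2.COLOR_BGR2HSV); m=cv2.inRange(h,np.array(lo),np.array(hi))
    n,_,st,ce=cv2.connectedComponentsWithStats(m)
    return [(int(st[i,4]),ce[i].round(1).tolist(),st[i,:4].tolist()) for i in range(1,n) if st[i,4]>=amin]
E
python3 - <<'E'
from h import *
for n in("scene","top"):
    im,d=get_image(n); cv2.imwrite(f"pics/{n}0.png",im); np.save(f"{n}0.npy",d)
    print(n,-np.array(camera_params(n)["R"]).T@np.array(camera_params(n)["t"]).ravel())
    for k,lo,hi in(("red",(0,150,90),(6,255,255)),("red2",(174,150,90),(180,255,255)),("org",(7,150,120),(18,255,255)),("yel",(20,120,120),(35,255,255)),("blue",(95,120,60),(125,255,255))):
        print(k,blobs(im,lo,hi))
s=read_state();print(s["orientation"],s["force"],tip_extent)
E
```

```text
scene [-42.17072469 436.94597755 471.43173076]
red [(79, [294.1, 200.3], [288, 197, 13, 8])]
red2 []
org [(92, [314.8, 233.6], [309, 223, 10, 19])]
yel [(64, [313.9, 31.1], [308, 29, 13, 6]), (59, [315.1, 105.8], [309, 102, 13, 8]), (253, [430.4, 247.9], [417, 238, 27, 22]), (170, [285.5, 259.7], [277, 253, 20, 14])]
blue [(1667, [209.2, 14.5], [174, 1, 69, 31]), (4771, [323.7, 18.1], [255, 0, 133, 43]), (1951, [422.0, 19.0], [396, 0, 55, 42]), (309, [161.0, 12.0], [146, 3, 25, 23]), (152, [110.3, 13.9], [103, 6, 17, 16]), (582, [163.7, 52.4], [145, 37, 33, 34]), (2044, [213.3, 61.8], [179, 40, 68, 46]), (76, [123.6, 48.9], [116, 43, 19, 12]), (5271, [328.3, 83.7], [259, 50, 125, 77]), (1980, [414.1, 95.9], [392, 71, 50, 53]), (251, [139.8, 108.7], [132, 97, 16, 27]), (863, [233.2, 109.3], [211, 96, 46, 28]), (191, [156.5, 117.3], [149, 102, 15, 32]), (383, [179.8, 128.5], [170, 112, 20, 33]), (39, [193.6, 132.3], [192, 122, 5, 21]), (503, [280.9, 145.5], [261, 133, 37, 25]), (44, [356.8, 158.8], [353, 156, 9, 6]), (1092, [265.1, 202.8], [236, 185, 64, 37]), (149, [355.0, 235.4], [34
[... 208 characters left out ...]
17, 21]), (323, [370.4, 299.2], [354, 293, 35, 13])]
blue [(3240, [519.6, 44.0], [497, 0, 45, 99]), (73, [553.3, 8.2], [551, 0, 6, 19]), (1566, [580.5, 19.0], [558, 0, 71, 49]), (497, [404.0, 17.8], [376, 10, 58, 15]), (678, [626.3, 39.8], [601, 18, 39, 34]), (56, [466.3, 53.5], [465, 39, 4, 28]), (64, [558.7, 54.5], [556, 47, 6, 16]), (101, [469.3, 100.6], [467, 78, 5, 47]), (659, [597.6, 96.4], [550, 91, 90, 11]), (2217, [309.2, 132.3], [273, 104, 72, 58]), (88, [424.1, 145.5], [419, 139, 12, 13]), (268, [334.4, 240.6], [327, 231, 16, 20]), (164, [147.0, 337.4], [134, 322, 32, 27])]
[-7.07912455e-04  9.92336326e-01  1.23564173e-01 -9.82538314e-05] [-0.84111038 -1.03301917 -0.21545731] 17.0
```

View pics/top0.png

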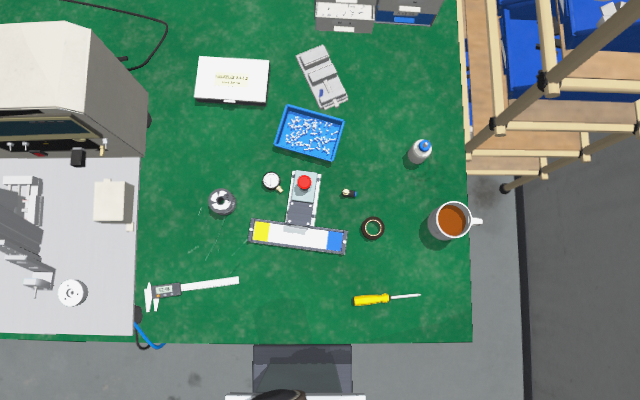

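View pics/scene0.png

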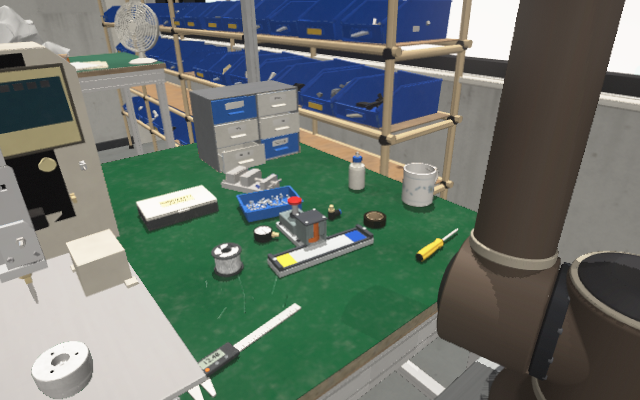

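```bash
python3 - <<'E'
from h import *
D=np.load("top0.npy")
p,e=tri(ray("top",303.9,181.8),ray("scene",294.1,200.3)); print("plunger tri",p,e, onz("top",303.9,181.8,78), onz("scene",294.1,200.3,78))
for n,a,b in(("yel",(260.8,230.9),(285.5,259.7)),("blu",(334.4,240.6),(355,235.4))):
    print(n,tri(ray("top",*a),ray("scene",*b)),onz("top",*a,12),onz("scene",*b,12))
y=onz("top",260.8,230.9,12);b=onz("top",334.4,240.6,12)
pl=onz("top",303.9,181.8,78); m=(y+b)/2
print("mid",m,"len",np.linalg.norm(y-b),"axis y",(y-b)/np.linalg.norm(y-b),"mid->pl",pl-m)
for u,v in((303,181),(304,182),(260,231),(334,241)): print(u,v,atdepth("top",u,v,D[v,u]))
E
```

```text
plunger tri [625.18359606 -21.07727014  73.54817387] 0.1130226923230776 [624.29509708 -21.21584402  78.        ] [617.76358473 -15.91770111  78.        ]
yel (array([520.88497344,  78.5443204 ,  14.58156089]), np.float64(0.895484289685704)) [521.39182657  79.18316369  12.        ] [523.71460355  76.21719795  12.        ]
blu (array([499.50294858, -90.30310533,  13.26120642]), np.float64(1.2049955679077933)) [499.16398099 -90.78303937  12.        ] [501.43297985 -91.33880205  12.        ]
mid [510.27790378  -5.79993784  12.        ] len 171.41349800571663 axis y [0.12967383 0.9915567  0.        ] mid->pl [114.0171933  -15.41590618  66.        ]
303 181 [626.18387585 -19.2095041   77.49700622]
304 182 [623.80579669 -21.44318586  78.21395202]
260 231 [521.08545785  80.93920473  12.80358706]
334 241 [498.38359046 -89.94314606   9.89125031]
```

Top view: red plunger at (304,182), blue pad on the right at (334,241), yellow pad on the left at (261,231), and the magazine around (300,213). Scene view agrees: red cap (294,200), blue pad (355,235), yellow pad (285,260). The measured pad spacing is 171 mm (expected 170), the cap height is 78 mm, and mid-to-plunger is 115 mm (expected 116). Dispenser yaw is about -0.13 rad.

```bash
R='[1,0.72,-0.42,0,0,0,0.48]'; python3 -m inch '[[[1,0.72,-0.42,0,0,0,0.48],[1,0.72,-0.42,0,0,0,0.48],[1,0.72,-0.42,0,0,0,0.48],[1,0.72,-0.42,0,0,0,0.48],[1,0.72,-0.42,0,0,0,0.48],[1,0.72,-0.42,0,0,0,0.48],[1,0.72,-0.42,0,0,0,0.48],[1,0.72,-0.42,0,0,0,0.48],[1,0.72,-0.42,0,0,0,0.48],[1,0.72,-0.42,0,0,0,0.48],[1,0.72,-0.42,0,0,0,0.48],[1,0.72,-0.42,0,0,0,0.48]]]'
cat >> h.py <<'E'
from scipy.spatial.transform import Rotation as Ro
def to(x,y,z):
    s=read_state();q=s["orientation"];R=Ro.from_quat([q[1],q[2],q[3],q[0]]).as_matrix()
    ex=np.array([.9916,-.1297,0]);yaw=np.arctan2(*R[:2,0][::-1])
    print("pos",np.round(s["position"],1),"F",np.round(s["force"],1),"t",s["time"],"open",s["opening"],"share",np.round(R.T@(np.array([x,y,z])-s["position"])/500,4),"yawerr",yaw+.130,"tilt",R[:2,2])
E
python3 -c "
from h import *
import bench;print(tip_extent,bench.tip_extent);to(625,-21,125)"
```

```text
time: 1.3
position: [425.6, -217.6, 248.1]
orientation: [0.0, 0.998, -0.065, -0.0]
force: [0.3, -0.7, 0.2]
opening: -0.4
grip_force: 0.0
17.0 17.0
pos [ 425.6 -217.6  248.1] F [ 0.3 -0.7  0.2] t 1.3 open -0.3816121732580369 share [ 0.3447 -0.4417  0.2459] yawerr -0.00013554261163442605 tilt [-7.23691693e-04 -4.48333049e-07]
```

```bash
python3 -m inch '[[[1,0.345,-0.442,0.05,0,0,0],[1,0.345,-0.442,0.05,0,0,0],[1,0.345,-0.442,0.05,0,0,0],[1,0.345,-0.442,0.05,0,0,0],[1,0.345,-0.442,0.05,0,0,0],[1,0.345,-0.442,0.05,0,0,0],[1,0.345,-0.442,0.05,0,0,0],[1,0.345,-0.442,0.24,0,0,0],[1,0.345,-0.442,0.24,0,0,0],[1,0.345,-0.442,0.24,0,0,0],[1,0.345,-0.442,0.24,0,0,0]]]'
python3 - <<'E'
from h import *
im,d=get_image("top"); cv2.imwrite("pics/a.png",cv2.resize(im[120:280,210:410],None,fx=3,fy=3))
im,d=get_image("scene"); cv2.imwrite("pics/b.png",cv2.resize(im[120:280,210:410],None,fx=3,fy=3))
to(625,-21,95)
E
```

```text
time: 2.4
position: [622.1, -47.7, 127.9]
orientation: [-0.01, 0.999, -0.042, -0.001]
force: [0.6, -0.2, 0.6]
opening: -0.0
grip_force: 0.0
pos [624.3 -47.6 130.9] F [-0.5  0.9  0.1] t 2.5 open -0.14296457909453514 share [-0.0032 -0.0516  0.0728] yawerr 0.04596650926403702 tilt [0.00421141 0.02006299]
```

View pics/b.png

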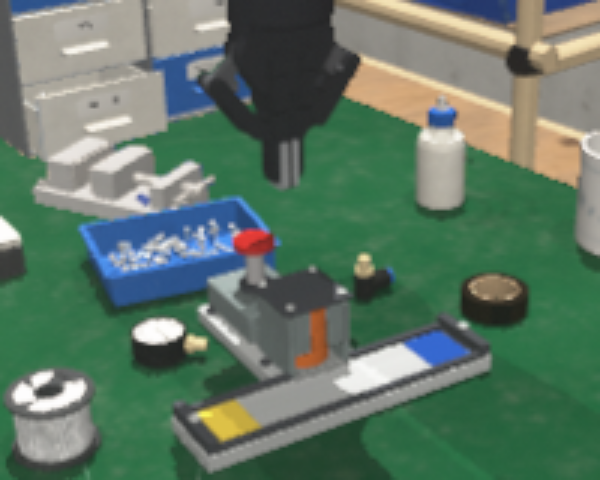

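The scene crop shows the shut fingers above and to the right of the red cap (cap at 253,242; fingers at 288,165). The move has not finished yet, so I'll let it settle.

```bash
python3 -m inch '[[[1,0,0,0,0,0,0],[1,0,0,0,0,0,0]]]'; python3 -c "
from h import *
print(np.round(read_state()['qpos'],3));to(625,-21,115)"
```

```text
time: 2.7
position: [624.6, -47.0, 130.5]
orientation: [-0.01, 0.999, -0.042, 0.002]
force: [-0.5, 0.1, 0.8]
opening: -0.1
grip_force: 0.0
[-0.084  0.336 -0.032  1.2    0.02   3.141]
pos [624.6 -47.  130.5] F [-0.5  0.1  0.8] t 2.7 open -0.10304750794353286 share [-0.0035 -0.0512  0.032 ] yawerr 0.046809342152514685 tilt [0.00460081 0.02014625]
```

Joint 6 is at its range limit. I'll turn the tool back the other way by a half turn in total, which gives the same finger line, and remove the tilt.

```bash
cat >> h.py <<'E'
def turn(yaw):
    q=read_state()["orientation"];R=Ro.from_quat([q[1],q[2],q[3],q[0]])
    c,s=np.cos(yaw),np.sin(yaw)
    T=Ro.from_matrix(np.array([[c,s,0],[s,-c,0],[0,0,-1.]]))
    print("turn share",np.round((R.inv()*T).as_rotvec()/(np.pi/4),4))
E
python3 -c "
from h import *
to(625,-21,115);turn(-.083+.76)"
```

```text
pos [624.6 -47.  130.5] F [-0.5  0.1  0.8] t 2.7 open -0.10304750794353286 share [-0.0035 -0.0512  0.032 ] yawerr 0.046809342152514685 tilt [0.00460081 0.02014625]
turn share [-0.0234 -0.0134 -0.9678]
```

```bash
python3 -m inch '[[[1,-0.003,-0.051,0,-0.023,-0.013,-0.968],[1,-0.003,-0.051,0,-0.023,-0.013,-0.968],[1,-0.003,-0.051,0,-0.023,-0.013,-0.968],[1,-0.003,-0.051,0,-0.023,-0.013,-0.968],[1,-0.003,-0.051,0,-0.023,-0.013,-0.968],[1,-0.003,-0.051,0,-0.023,-0.013,-0.968],[1,-0.003,-0.051,0,-0.023,-0.013,-0.968],[1,-0.003,-0.051,0,-0.023,-0.013,-0.968]]]'; python3 -c "
from h import *
print(np.round(read_state()['qpos'],3));to(625,-21,95);turn(.677)"
```

```text
time: 3.5
position: [624.3, -21.2, 129.2]
orientation: [-0.001, 0.944, 0.331, -0.001]
force: [-0.4, 0.3, 0.1]
opening: 0.0
grip_force: 0.0
[-3.400e-02  3.380e-01 -3.200e-02  1.203e+00  1.000e-03  2.432e+00]
pos [624.3 -21.2 129.2] F [-0.4  0.3  0.1] t 3.5 open 0.02406809408201713 share [0.0013 0.0007 0.0684] yawerr 0.805023785660486 tilt [-0.00258212  0.00073593]
turn share [-0.0028  0.002  -0.0025]
```

```bash
python3 -m inch '[[[1,0.001,0,0.03,0,0,0],[1,0.001,0,0.055,0,0,0],[1,0.001,0,0.066,0,0,0],[1,0.001,0,0.076,0,0,0],[1,0.001,0,0.086,0,0,0],[1,0.001,0,0.094,0,0,0],[1,0.001,0,0.102,0,0,0],[1,0.001,0,0.108,0,0,0],[1,0.001,0,0.112,0,0,0],[1,0.001,0,0.112,0,0,0]]]'; python3 -c "
from h import *
to(625,-21,71)"
```

```text
time: 4.5
position: [624.3, -20.8, 72.9]
orientation: [-0.001, 0.943, 0.332, -0.001]
force: [-2.7, -0.5, 4.2]
opening: 0.4
grip_force: 2.2
pos [624.3 -20.8  72.9] F [-2.7 -0.5  4.2] t 4.5 open 0.3913246367402475 share [0.0009 0.0012 0.0037] yawerr 0.8073634262911301 tilt [-0.00322335  0.00066901]
```

Contact confirmed at 4 N. I'll go on gently to the bottom stop.

```bash
python3 -m inch '[[[1,0,0,0.003,0,0,0],[1,0,0,0.006,0,0,0],[1,0,0,0.007,0,0,0],[1,0,0,0.007,0,0,0],[1,0,0,0.007,0,0,0]]]'
```

```text
time: 5.0
position: [624.5, -20.8, 71.0]
orientation: [-0.001, 0.943, 0.332, -0.001]
force: [-6.4, -0.3, 12.5]
opening: 0.2
grip_force: 6.2
```

The 12.5 N reading is well above the spring force, so the plunger is bottomed. I'll retract and look.

```bash
python3 -m inch '[[[1,0,0,-0.01,0,0,0],[1,0,0,-0.03,0,0,0],[1,0,0,-0.05,0,0,0],[1,0,0,-0.08,0,0,0],[1,0,0,-0.16,0,0,0],[1,0,0,-0.16,0,0,0],[1,0,0,-0.16,0,0,0]]]'
python3 - <<'E'
from h import *
im,d=get_image("scene"); cv2.imwrite("pics/c.png",cv2.resize(im[170:290,230:390],None,fx=4,fy=4))
to(516.8,43.8,150);turn(.677+.75)
for a in blobs(im,(7,150,120),(18,255,255)): print(a,onz("scene",*a[1],26))
E
```

```text
time: 5.7
position: [625.8, -20.9, 150.9]
orientation: [-0.0, 0.943, 0.332, 0.0]
force: [0.4, -0.7, -1.4]
opening: -0.1
grip_force: 0.0
pos [625.  -20.8 149.5] F [-0.6 -0.4 -0.5] t 5.75 open 0.26382289105483225 share [-0.0876 -0.2363 -0.0005] yawerr 0.8074895134299889 tilt [-0.00225545  0.00070863]
turn share [-3.000e-03  7.000e-04 -9.543e-01]
(264, [319.6, 241.4], [309, 224, 22, 28]) [515.02668058  -3.75707388  26.        ]
```

View pics/c.png

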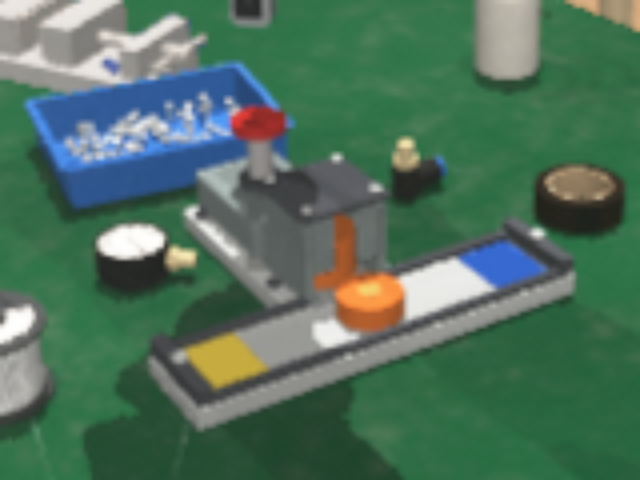

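The plunger is back up (cap at 259,122 in the crop), and one disc lies in the channel at crop (370,300), in front of the outlet. Next I'll go behind it, on the yellow side, while turning.

```bash
python3 -m inch '[[[1,-0.088,-0.245,0,-0.003,0,-0.98],[1,-0.088,-0.245,0,-0.003,0,-0.98],[1,-0.088,-0.245,0,-0.003,0,-0.98],[1,-0.088,-0.245,0,-0.003,0,-0.98],[1,-0.088,-0.245,0,-0.003,0,-0.98],[1,-0.088,-0.245,0,-0.003,0,-0.98],[1,-0.088,-0.245,0,-0.003,0,-0.98],[1,-0.088,-0.245,0,-0.003,0,-0.98]]]'
python3 -m inch '[[[1,0,0,0,0,0,-0.99],[1,0,0,0,0,0,-0.99],[1,0,0,0,0,0,-0.99],[1,0,0,0,0,0,-0.99],[1,0,0,0,0,0,-0.99],[1,0,0,0,0,0,-0.99],[1,0,0,0,0,0,-0.99]]]'
python3 - <<'E'
from h import *
print(np.round(read_state()['qpos'],3))
to(517.4,48.7,60);turn(np.pi-.13)
E
```

```text
time: 6.55
position: [513.5, 46.9, 149.1]
orientation: [-0.001, 0.75, 0.661, -0.001]
force: [-0.5, -0.7, -0.1]
opening: -0.0
grip_force: 0.0
time: 7.25
position: [513.6, 46.9, 149.5]
orientation: [-0.001, 0.444, 0.896, -0.001]
force: [-0.3, -0.9, -0.2]
opening: 0.4
grip_force: 0.0
[ 0.091  0.128 -0.254  1.19  -0.     1.012]
pos [513.6  46.9 149.5] F [-0.3 -0.9 -0.2] t 7.25 open 0.4101305533042939 share [-0.0018  0.0085  0.1789] yawerr 2.3510060898331764 tilt [-0.00151557 -0.00047152]
turn share [-0.0015 -0.0014 -1.0066]
```

```bash
python3 -m inch '[[[1,-0.002,0.0085,0,-0.001,-0.001,-1],[1,-0.002,0.0085,0,-0.001,-0.001,-1],[1,-0.002,0.0085,0,-0.001,-0.001,-1],[1,-0.002,0.0085,0,-0.001,-0.001,-1],[1,-0.002,0.0085,0,-0.001,-0.001,-1],[1,-0.002,0.0085,0,-0.001,-0.001,-1],[1,-0.002,0.0085,0.1,-0.001,-0.001,-1],[1,-0.002,0.0085,0.17,-0.001,-0.001,-1],[1,-0.002,0.0085,0.17,-0.001,-0.001,-1],[1,-0.002,0.0085,0.17,-0.001,-0.001,-1]]]'
python3 - <<'E'
from h import *
im,d=get_image("scene"); cv2.imwrite("pics/d.png",cv2.resize(im[170:290,230:390],None,fx=4,fy=4))
to(517.4,48.7,36);turn(np.pi-.13)
E
```

```text
time: 8.25
position: [517.2, 48.7, 65.0]
orientation: [-0.001, 0.067, 0.998, -0.0]
force: [0.1, 0.3, -0.2]
opening: -0.2
grip_force: 0.0
pos [518.3  48.8  66.2] F [-0.9 -0.7 -0. ] t 8.3 open 0.2759997406654672 share [ 0.0019 -0.0005  0.0604] yawerr 3.138601599162074 tilt [1.32187513e-03 1.09809421e-05]
turn share [ 0.0002  0.0017 -0.0038]
```

View pics/d.png

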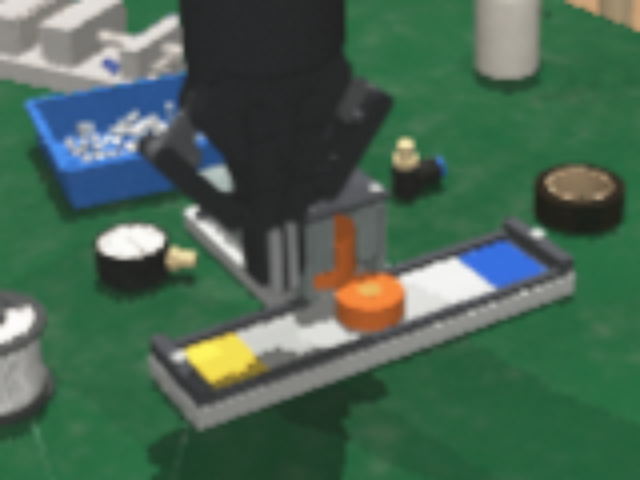

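The fingers stand in line with the channel, to the yellow side of the disc (tips at crop 275,283; disc at 370,300), with free space around. I'll descend until the tips are just above fence height.

```bash
python3 -m inch '[[[1,0,0,0.03,0,0,0],[1,0,0,0.05,0,0,0],[1,0,0,0.06,0,0,0],[1,0,0,0.06,0,0,0],[1,0,-0.02,0.06,0,0,0],[1,0,-0.035,0.06,0,0,0],[1,0,-0.045,0.06,0,0,0],[1,0,-0.055,0.06,0,0,0],[1,0,-0.065,0.06,0,0,0],[1,0,-0.075,0.06,0,0,0],[1,0,-0.085,0.06,0,0,0]]]'
python3 -c "
from h import *
to(517.4-.1297*120,48.7-.9916*120,36)"
```

```text
time: 9.4
position: [512.0, 6.3, 34.9]
orientation: [0.0, 0.066, 0.998, 0.0]
force: [-0.4, 1.1, 0.9]
opening: -0.0
grip_force: 0.6
pos [512.    6.3  34.9] F [-0.4  1.1  0.9] t 9.4 open -0.009023929493340528 share [ 0.     -0.1545 -0.0023] yawerr 3.1401236455459185 tilt [2.48294119e-04 8.10916754e-05]
```

```bash
python3 -m inch '[[[1,0,-0.01,0,0,0,0],[1,0,-0.02,0,0,0,0],[1,0,-0.03,0,0,0,0],[1,0,-0.04,0,0,0,0],[1,0,-0.05,0,0,0,0],[1,0,-0.06,0,0,0,0],[1,0,-0.07,0,0,0,0],[1,0,-0.08,0,0,0,0],[1,0,-0.09,0,0,0,0],[1,0,-0.1,0,0,0,0],[1,0,-0.105,0,0,0,0],[1,0,-0.105,0,0,0,0]]]'
python3 - <<'E'
from h import *
im,d=get_image("scene"); cv2.imwrite("pics/e.png",cv2.resize(im[170:290,230:390],None,fx=4,fy=4))
s=read_state();m=np.array([510.3,-5.8,12]);Y=np.array([.1297,.9916,0])
print((np.array(s["position"])-m)@Y)
for a in blobs(im,(7,150,120),(18,255,255)):
    print(a,(onz("scene",*a[1],21)-m)@Y)
E
```

```text
time: 10.6
position: [504.7, -45.9, 34.5]
orientation: [-0.0, 0.066, 0.998, -0.0]
force: [-0.1, -0.1, 0.4]
opening: 0.2
grip_force: 0.0
-40.31893597590924
(85, [314.6, 233.7], [309, 224, 10, 18]) -8.638906631052485
(158, [351.6, 235.1], [345, 229, 14, 14]) -71.7545327868044
```

View pics/e.png

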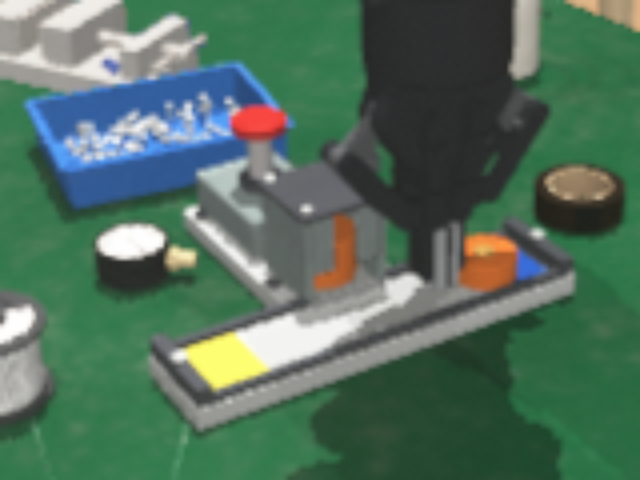

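The disc slides ahead of the fingers (fingers at crop 440,260; disc at 490,262, just short of the blue pad's end). About 16 mm is left.

```bash
python3 -m inch '[[[1,0,-0.006,0,0,0,0],[1,0,-0.012,0,0,0,0],[1,0,-0.018,0,0,0,0],[1,0,-0.022,0,0,0,0],[1,0,-0.025,0,0,0,0],[1,0,-0.028,0,0,0,0],[1,0,-0.03,0,0,0,0],[1,0,-0.03,0,0,0,0]]]'
```

```text
time: 11.45
position: [503.1, -60.0, 34.8]
orientation: [0.0, 0.066, 0.998, 0.0]
force: [0.0, 1.5, 0.8]
opening: 0.1
grip_force: 1.1
```

```bash
python3 -m inch '[[[1,0,-0.002,0,0,0,0],[1,0,-0.004,0,0,0,0],[1,0,-0.005,0,0,0,0],[1,0,-0.005,0,0,0,0]]]'; python3 -m inch '[[[1,0,-0.002,0,0,0,0],[1,0,-0.003,0,0,0,0],[1,0,-0.003,0,0,0,0]]]'
```

```text
time: 11.85
position: [503.2, -60.8, 35.0]
orientation: [0.0, 0.065, 0.998, 0.002]
force: [1.1, 9.8, 1.7]
opening: 0.3
grip_force: 4.8
time: 12.15
position: [503.2, -61.2, 35.1]
orientation: [0.001, 0.065, 0.998, 0.004]
force: [1.3, 14.9, 1.5]
opening: -0.2
grip_force: 7.0
```

The force rises and the tool stalls where expected, so the disc is home. I'll back off along the channel, lift clear and check.

```bash
python3 -m inch '[[[1,0,0.006,0,0,0,0],[1,0,0.02,0,0,0,0],[1,0,0.05,0,0,0,0],[1,0,0.06,-0.05,0,0,0],[1,0,0.06,-0.15,0,0,0],[1,0,0.06,-0.25,0,0,0],[1,0,0.06,-0.35,0,0,0],[1,0.2,0.06,-0.35,0,0,0],[1,0.3,0.06,-0.35,0,0,0],[1,0.3,0.06,-0.35,0,0,0],[1,0.3,0.06,-0.35,0,0,0]]]'
python3 - <<'E'
from h import *
m=np.array([510.3,-5.8,12]);Y=np.array([.1297,.9916,0]);X=np.array([.9916,-.1297,0])
for n in("scene","top"):
    im,d=get_image(n)
    if n=="scene": cv2.imwrite("pics/f.png",cv2.resize(im[170:290,230:390],None,fx=4,fy=4))
    for a in blobs(im,(7,150,120),(18,255,255)):
        p=onz(n,*a[1],26 if n=="top" else 22)-m; print(n,a,p@X,p@Y)
s=read_state();print(s["position"],s["force"],s["time"])
E
```

```text
time: 13.25
position: [352.5, -14.0, 209.9]
orientation: [-0.001, 0.065, 0.998, -0.0]
force: [0.4, 0.5, 0.5]
opening: -0.1
grip_force: 0.0
scene (172, [355.6, 232.9], [348, 227, 17, 13]) -3.282217093164646 -83.23932578690597
scene (59, [314.2, 235.9], [309, 229, 9, 13]) 34.83029720139193 -2.4522880786421037
top (517, [450.1, 221.4], [438, 208, 25, 28]) 77.4110215417836 -345.7978575148489
[357.42595222 -14.41413239 210.26928055] [ 0.26697537 -0.52647506 -0.03810318] 13.35
```

View pics/f.png

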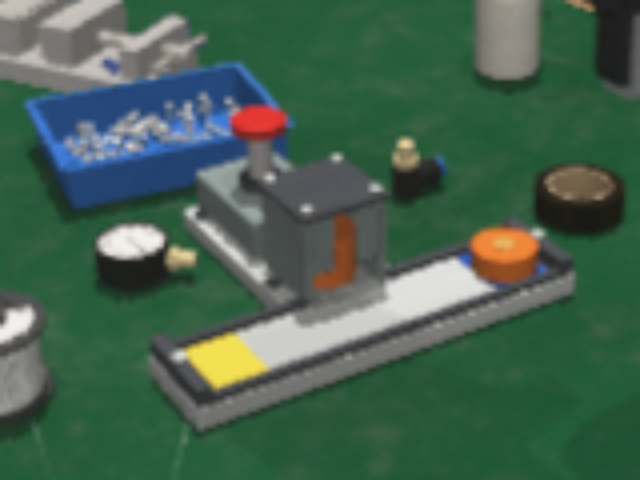

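The disc lies flat on the blue pad against the right stop (crop 505,255). Correcting the measured y of -83 mm for the 2-3 mm bias seen at channel_mid gives about -85 mm, which is home. The plunger is up, the other discs are in the magazine, and the arm is clear.

```bash
python3 -c "
from bench import close_job
print(close_job())"
```

```text
the job is handed in; nothing more can be done
None
```

The job is handed in: one disc was dispensed and pushed onto the blue pad until it stalled against the end stop, the plunger is back up, and the last picture showed no item moved; the hand-in returned no verdict.

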